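# Shut down the airbrush corner

## Robot

A 6-joint arm with a two-finger parallel gripper is mounted at the origin on the work surface. World frame = base frame: x ahead of the robot, y to its left, z up, the work surface at z = 0. Lengths are in m, angles in rad, forces in N, time in s.
With the tool pointing down it reaches from about 0.3 to 0.75 m from the base axis. Payload 8.5 kg.
Tool frame: the origin (TCP) lies on the centre line of the jaws, within the pads' length; the fingertips stand robot.tips_ahead ahead of it and the grasp point (between the pads) lies 11 mm behind it (robot.tips_ahead is the distance from the TCP to the fingertips, in m); z points along the fingers, y is the line along which they close (so a half turn about z gives the same grasp; the last joint's range is limited). The gripper opens to 85 mm and grips with 20 to 120 N. Pads are 22 mm wide; open, the fingers measure 114 mm over their backs; the gripper's body (76 mm by 85 mm) begins 54 mm behind the grasp point. The pads swing forward as they close: fully open they stand 13 mm farther back than shut.
Start: joints at [-1.563, 0.381, 1.297, -0, 1.464, -0.215], TCP at [0.122, -0.536, 0.239] pointing down, gripper open.
Joint ranges: [-3.11, 3.11], [-0.89, 2.33], [0.22, 2.48], [-1.42, 4.56], [0.17, 2.85], [-2.88, 2.88]. Speed limits (rad/s): [2.39, 2.39, 3.14, 3.14, 3.14, 3.14].

## Interface

Orientations are given as a unit quaternion [w, x, y, z].
In Python, from bench import robot gives the robot as it stands. The module is installed in compiled form; this text tells all that it offers.
- The arm moves only by the tool arm_command, never from a script. Its argument "targets" is a list of rows, each a list of 7 numbers: the shift along the tool's x, y, z in units of 60 mm (1.0 is 60 mm), then the turn, a rotation vector about the tool's x, y, z in units of 6 degrees (1.0 is 6 degrees), then the finger opening in mm, from 0 to 85.4. In form: [[tx, ty, tz, ax, ay, az, gripper], ...]. A call has 1 to 8 rows; each row shifts and turns the commanded pose from where the row before left it, along the tool's axes as they then stand; what a row does not reach is not made up. A row lasts 1/8 s, in which the tool goes at most 62.5 mm and 10.7 degrees, less where a joint would pass 70% of its speed; a pose out of reach is approached as far as the arm can. A call is refused whole if a number of a shift passes 1 or a number of a turn 1, either way. A call with a gripper value outside its range is refused whole. The fingers move at their own pace and stop on an object; "newtons" is the grip in N (left out, the last holds). Time passes only in rows, so rows that do not move let the fingers close. It gives the time, the measured TCP pose, the force, the opening and the grip force at its end, in the units of the state.
- robot.get_state(): the state, without advancing time (a new reading comes with each control period).
- robot.snapshot(name): name is "scene" or "side" or "wrist"; returns a dict with "img" (480x640x3 uint8, red, green, blue), "range_z" (480x640 float32, m along the optical axis (not along the pixel's ray), 0 where there is no reading), "K" (3x3 intrinsics, pixels), "view" (4x4, takes a point from world to camera coordinates). Camera axes: x right, y up, looking along -z (the intrinsics and any distortion apply to the point x, -y, -z); pixel columns grow to the right and rows downward; lengths in m; the calibration is good to about 2 mm. A picture is of the moment at which its call begins.
- robot.sign_off(): hands the job in; it is judged then, once.
The state is a dict: "time_s": time; "qpos": joint angles; "dq": joint speeds; "joint_torque": joint torques, N m; "ee_pos": TCP position; "tcp_rot": TCP orientation; "ft_force": force on the tool from outside, world axes, zero at the start; "moment": the same for the moment, N m; "finger_gap": finger opening in m; "gripper_force": force on a finger pad.
Only numpy, scipy, OpenCV 4.12 (cv2) and the standard library are available. Lean on these libraries where they do the work, as an engineer would, in place of code of your own. Each camera call takes 0.05 s, during which the arm holds its last target. There are 200 camera calls.

## Task

Shut the airbrush corner down in the proper order, pressing only and lifting nothing: press down the raised end of the compressor's rocker switch to turn it off; then press the trigger of the airbrush in its holder all the way down and keep it down for about two seconds to bleed the hose, and let it come up; last, press down the raised end of the extraction table's rocker switch to turn the fan off. Do not shove the compressor along the bench, and leave the jars, the thinner bottle and the model on its stand where they are.

Things in the scene. Friction and masses are not known exactly. Their poses are not given: they have to be found in the camera images.
- compressor: Airbrush compressor: loose grey box on rubber feet, about 3 kg, 140 mm (x) by 220 mm (y). Origin on the bench; the box spans x -70..70, y -145..75 mm, flat top at z 148 mm. On top the rocker switch near the -y end and a carrying handle (y -62..47 mm, up to z 195 mm). A holder on the +y end carries the steel airbrush, 14 mm thick, 170 mm long, along x, axis at y 115, z 178 mm.
- compressor_switch (a joint): The compressor's rocker, rad: 0 = on (how it starts; its -x end stands up), 0.42 = off (its -x end pressed down flat). A snap switch: it takes about 4 N at the raised end, goes over by itself past the middle (0.21) and stays there.
- compressor_switch_end (a point): Press point on the top of the raised (-x) end, 11 mm from the pivot; moves with the rocker. Black rocker, 29 mm (x) by 20 mm, V-shaped face, in a flat metal 40 by 30 mm bezel; pivot at x 0, y -105, z 153 mm of the compressor. On: the -x end's edge stands 6 mm above pivot level, the other half is flat. Off: the -x half lies flat at pivot level, 2 mm above the bezel, and the +x end stands up.
- trigger (a joint): The airbrush trigger's travel, m: 0 = up (released), 0.005 = fully down. It springs back; needs about 1 N to start and 4.2 N when fully down. It counts as pressed beyond 0.0035.
- trigger_top (a point): Centre of the top of the airbrush trigger, a round steel button 12 mm across on a thin stem on top of the airbrush, pressed straight down; at x 0, y 115, z 198 mm of the compressor when up. The open paint cup, 26 mm across, rim 9 mm above the trigger's top, stands 34 mm away (centre to centre) on the +x side.
- extractor: Extraction (downdraft spray) table: a fixed white metal box, 320 mm (x) by 340 mm (y), top at z 98 mm, with a steel grille and a low guard and duct at the far side. Origin on the bench under the middle of the control strip along its front edge; the box spans x -30..290, y -170..170 mm. On the strip: the rocker switch at y -90 mm and a round speed dial at y 60 mm (fixed).
- extractor_switch (a joint): The extraction table's rocker, rad: 0 = fan on (how it starts; its -x end stands up), 0.42 = off (its -x end pressed down flat). The same kind of snap switch as the compressor's.
- extractor_switch_end (a point): Where to press the extraction table's rocker: on the top face of its raised (-x) end, 11 mm from the pivot; moves with the rocker. Same rocker and bezel as on the compressor; its pivot is at x = 0, y = -90 mm, z = 103 mm in the extractor's frame.
- model_stand: A model car body, 110 by 46 mm, on a painting stand with a round base 80 mm across; 93 mm high; stands loose on the grille. Origin under the base's centre. Not to be moved.
- jar_grille: A paint jar 36 mm across, 45 mm high, loose on the grille near the control strip. Origin under its centre. Not to be moved.
- jar_bench: A paint jar 40 mm across, 50 mm high, loose on the bench on the -x side of the compressor. Origin under its centre. Not to be moved.
- thinner: A thinner bottle 56 mm across, 130 mm high, loose on the bench on the +x side of the compressor. Origin under its centre. Not to be moved.

How it is judged:
On the way, in this order (a step that is already met when the one before it is completed fails the run):
1. the compressor is switched off while the extraction table still runs (value of joint compressor_switch above 0.34 rad and value of joint extractor_switch below 0.08 rad), for 0.1 s.
2. with the compressor off and the extraction table still running, the airbrush trigger is held down for at least 1.5 s (all of step 1 and value of joint trigger above 0.0035 m), for 1.5 s.
3. the trigger is up again and the extraction table is switched off (value of joint extractor_switch above 0.34 rad and value of joint trigger below 0.001 m), for 0.1 s.
At the end, for the whole second after the job is handed in: Both rockers snapped over to off (beyond 0.34 of 0.42 rad), the trigger up again (within 1 mm), the compressor upright, at rest and within 15 mm of where it stood, and the jars, bottle and model stand upright and within 15 mm of where they stood (all of step 3 and value of joint compressor_switch above 0.34 rad and distance of each of compressor, model_stand, jar_grille, jar_bench, thinner from where it was at the start of the episode below 0.015 m and angle between compressor's own z axis and vertical below 0.05 rad and linear speed of compressor below 0.01 m/s and angle between each of model_stand, jar_grille, jar_bench, thinner's own z axis and vertical below 0.15 rad); the robot touches nothing.
It fails at once if the trigger is pressed while the compressor is still on (value of joint trigger above 0.0025 m and value of joint compressor_switch below 0.2 rad).
It fails at once if the extraction table is switched off while the compressor is still on (value of joint extractor_switch above 0.25 rad and value of joint compressor_switch below 0.2 rad).
It fails at once if the compressor is lifted, tipped or shoved by more than 20 mm (distance of compressor from where it was at the start of the episode above 0.02 m or angle between compressor's own z axis and vertical above 0.1 rad).
It fails at once if a jar, the bottle or the model stand is lifted, knocked over or moved by more than 20 mm (distance of any of model_stand, jar_grille, jar_bench, thinner from where it was at the start of the episode above 0.02 m or angle between any of model_stand, jar_grille, jar_bench, thinner's own z axis and vertical above 0.3 rad).
It also fails if it takes over 61 s, if anything falls off the work surface, if the arm or the gripper's body presses on something with over 40 N, if the wrist force passes 120 N, or if a joint passes its speed limit or range.

## Working session

There is one attempt and no reset: what is moved stays moved. The work goes in short steps, Python scripts to look and compute and a tool call to move; the robot and the scene stay as the last step left them, time stands still between calls to the robot, and variables do not carry over. Pictures are saved under pics/ and viewed, at most 10 in all, crops included, and the job is handed in when it is done.

Besides the shell and the picture viewer there is one more tool, called after ">>>" as name([rows], argument=value, ...), one row to a line, values as JSON. arm_command: Moves the arm, as the interface text tells. Its arguments: {"type":"object","properties":{"targets":{"type":"array","items":{"type":"array","items":{"type":"number"}}},"newtons":{"type":"number"}},"required":["targets"]}

```bash
mkdir -p pics
cat > h.py <<'E'
import numpy as np, cv2
from bench import robot
def snap(n):
    s=robot.snapshot(n); return s
def pts(s):
    K,V,z=s["K"],np.array(s["view"]),s["range_z"]
    v,u=np.mgrid[:480,:640]
    x=(u-K[0][2])/K[0][0]*z; y=(v-K[1][2])/K[1][1]*z
    c=np.stack([x,-y,-z,np.ones_like(z)],-1)
    return (c@np.linalg.inv(V).T)[...,:3]
E
python3 - <<'E'
from h import *
s=snap("scene"); t=snap("side")
for n,a in(("scene",s),("side",t)):
    cv2.imwrite(f"pics/{n}.png",a["img"][...,::-1]); np.savez(f"{n}.npz",P=pts(a),img=a["img"])
    print(n,np.linalg.inv(a["view"]).round(3).tolist(),np.array(a["K"]).tolist())
st=robot.get_state(); print(st); print(robot.tips_ahead)
E
```

```text
scene [[0.162, -0.747, 0.645, 1.272], [0.987, 0.117, -0.113, -0.153], [0.009, 0.654, 0.756, 0.986], [0.0, 0.0, 0.0, 1.0]] [[559.087524418222, 0.0, 314.27715623281074], [0.0, 559.087524418222, 240.843606101871], [0.0, 0.0, 1.0]]
side [[-0.941, 0.241, -0.238, 0.324], [-0.339, -0.68, 0.65, 0.621], [-0.005, 0.692, 0.721, 0.846], [0.0, 0.0, 0.0, 1.0]] [[437.8141771093607, 0.0, 320.91146692750715], [0.0, 437.8141771093607, 238.00418879337494], [0.0, 0.0, 1.0]]
{'time_s': 0.1, 'qpos': array([-1.56329522e+00,  3.81140919e-01,  1.29814666e+00, -2.48648030e-06,
        1.46362067e+00, -2.15312776e-01]), 'dq': array([ 0.00079296, -0.00219771, -0.00177407, -0.00068155,  0.00115447,
        0.00084719]), 'joint_torque': array([ 3.21690633e-03, -4.49224555e+01, -2.31658208e+01, -2.09447921e-04,
        3.65734697e-03, -2.92146160e-05]), 'ee_pos': array([ 0.12152449, -0.53615043,  0.23877984]), 'tcp_rot': array([-6.54377805e-04,  9.93800433e-01,  1.11176738e-01,  6.69967086e-05]), 'ft_force': array([ 0.39766386,  0.69460225, -0.02907193]), 'moment': array([0.03391983, 0.02766467, 0.00432234]), 'gripper_force': 0.0, 'finger_gap': 0.08502858962978417}
0.008
```

View pics/scene.png

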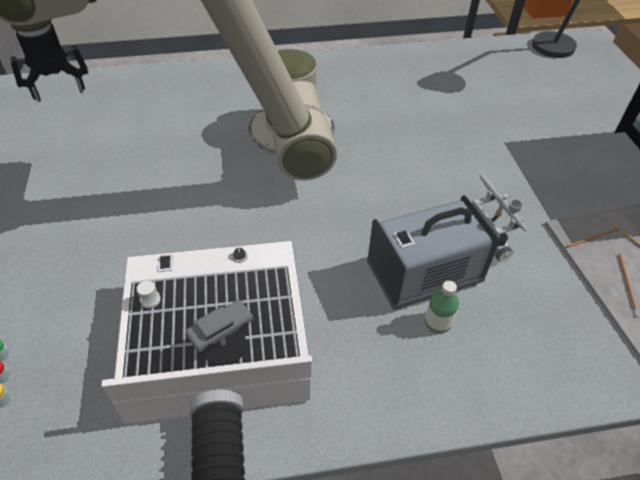

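View pics/side.png

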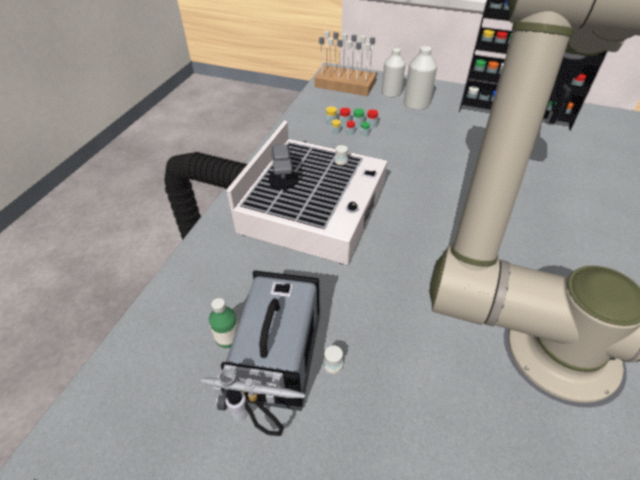

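The scene view shows the compressor bezel at about (404,238), the airbrush at (502,205) and the extractor rocker at (165,262). In the side view they are at (282,289), (253,387) and (370,173).

Run:
```python
from h import *
A=np.load("scene.npz");B=np.load("side.npz")
def rep(n,p): print(n,p.round(4).tolist())
for nm,D,pp in(("scene",A,dict(cs=(404,238),es=(165,262),dial=(239,254),ab=(502,205))),("side",B,dict(cs=(282,289),es=(370,173),dial=(352,206),ab=(253,387)))):
    P=D["P"]; img=D["img"]
    for k,(u,v) in pp.items(): rep(nm+" "+k,P[v,u])
    c=P[pp["cs"][1],pp["cs"][0]]
    d=np.hypot(*(P[...,:2]-c[:2]).transpose(2,0,1))
    m=(d<.28)&(abs(P[...,2]-.148)<.004)
    n,l,st,_=cv2.connectedComponentsWithStats(m.astype(np.uint8)); i=1+st[1:,4].argmax()
    q=P[l==i][:,:2].astype(np.float32); print(nm,"comp top",len(q),cv2.minAreaRect(q))
    c=P[pp["dial"][1],pp["dial"][0]]
    m=(np.hypot(*(P[...,:2]-c[:2]).transpose(2,0,1))<.5)&(abs(P[...,2]-.098)<.004)
    n,l,st,_=cv2.connectedComponentsWithStats(m.astype(np.uint8)); i=1+st[1:,4].argmax()
    q=P[l==i][:,:2].astype(np.float32); print(nm,"ext top",len(q),cv2.minAreaRect(q),cv2.boxPoints(cv2.minAreaRect(q)).round(3).tolist())
    # dark rocker blobs
    for k in("cs","es"):
        u,v=pp[k]; g=img[v-12:v+13,u-14:u+15].mean(-1); Q=P[v-12:v+13,u-14:u+15]
        c=P[v,u]; mm=(g<60)&(np.hypot(*(Q[...,:2]-c[:2]).transpose(2,0,1))<.025)
        rep(nm+k+" dark",Q[mm].mean(0)); print(mm.sum(), Q[mm][:,2].min().round(4),Q[mm][:,2].max().round(4))
    out=[cv2.resize(img[max(v-40,0):v+40,u-40:u+40],(390,390),interpolation=cv2.INTER_CUBIC) for u,v in(pp["cs"],pp["ab"])]
    cv2.imwrite(f"pics/{nm}c.png",np.hstack(out)[...,::-1])
```

```text
scene cs [0.5817, 0.1489, 0.1521]
scene es [0.5286, -0.3274, 0.1026]
scene dial [0.5391, -0.1783, 0.1125]
scene ab [0.5459, 0.3616, 0.1762]
scene comp top 4199 ((0.5670316815376282, 0.22057130932807922), (0.13993564248085022, 0.22673265635967255), 11.134842872619629)
scene ext top 17141 ((0.6380066871643066, -0.24040284752845764), (0.33933332562446594, 0.2776012718677521), 88.56798553466797) [[0.4950000047683716, -0.40700000524520874], [0.7730000019073486, -0.4129999876022339], [0.781000018119812, -0.07400000095367432], [0.503000020980835, -0.06700000166893005]]
scenecs dark [0.5799, 0.1481, 0.153]
81 0.1484 0.1586
scenees dark [0.5281, -0.3285, 0.1028]
73 0.0977 0.1074
side cs [0.5775, 0.1543, 0.1541]
side es [0.5258, -0.3239, 0.1043]
side dial [0.5299, -0.1676, 0.1146]
side ab [0.5333, 0.3673, 0.1834]
side comp top 5712 ((0.5670871734619141, 0.22107380628585815), (0.1392599642276764, 0.2206907570362091), 10.706604957580566)
side ext top 8227 ((0.6568411588668823, -0.2371542602777481), (0.34306442737579346, 0.3110869824886322), 88.69515228271484) [[0.4970000088214874, -0.4050000011920929], [0.8080000281333923, -0.41200000047683716], [0.8159999847412109, -0.0689999982714653], [0.5049999952316284, -0.06199999898672104]]
sidecs dark [0.5783, 0.1524, 0.1545]
84 0.1474 0.1598
sidees dark [0.5257, -0.3244, 0.1048]
21 0.0985 0.1092
```

>>> arm_command([
  [0,0,-0.7,0,0,0,0],
  [0.68,-0.66,0,0,0,0,0],
  [0.68,-0.66,0,0,0,0,0],
  [0.68,-0.66,0,0,0,0,0],
  [0.68,-0.66,0,0,0,0,0],
  [0.68,-0.66,0,0,0,0,0],
  [0.68,-0.66,0,0,0,0,0],
  [0.68,-0.66,0,0,0,0,0],
])

```text
time_s: 1.1
ee_pos: [0.3394, -0.2012, 0.2813]
tcp_rot: [-0.0, 0.994, 0.111, 0.0]
ft_force: [0.7, -0.7, 0.5]
finger_gap: -0.0
gripper_force: 0.0
```

>>> arm_command([
  [0.68,-0.66,0,0,0,0,0],
  [0.68,-0.66,0,0,0,0,0],
  [0.68,-0.66,0,0,0,0,0],
  [0.68,-0.66,0,0,0,0,0],
  [0.68,-0.66,0,0,0,0,0],
  [0.68,-0.66,0,0,0,0,0],
  [0.5,-0.5,0,0,0,0,0],
  [0,0,0,0,0,0,0],
])

```text
time_s: 2.1
ee_pos: [0.5483, 0.1209, 0.2802]
tcp_rot: [-0.0, 0.994, 0.113, -0.001]
ft_force: [-0.7, -0.3, -0.2]
finger_gap: -0.0001
gripper_force: 0.0
```

Look from near with the wrist camera and print the tool-frame offset to the press pose.

```bash
cat >> h.py <<'E'
from scipy.spatial.transform import Rotation as R
def off(tip,label=""):
    st=robot.get_state(); q=st["tcp_rot"]; r=R.from_quat([q[1],q[2],q[3],q[0]])
    t=np.array(tip)+[0,0,robot.tips_ahead]
    print(label,"units",(r.inv().apply(t-st["ee_pos"])/.06).round(3),"ee",st["ee_pos"].round(4),"F",st["ft_force"].round(2),"t",st["time_s"])
E
python3 - <<'E'
from h import *
s=snap("wrist"); cv2.imwrite("pics/w1.png",s["img"][...,::-1]); np.savez("w1.npz",P=pts(s),img=s["img"])
print(robot.tips_ahead); off([.5648,.149,.153],"cs")
P=pts(s); z=P[...,2]
m=(abs(z-.148)<.004); n,l,st,_=cv2.connectedComponentsWithStats(m.astype(np.uint8)); i=1+st[1:,4].argmax()
print(cv2.minAreaRect(P[l==i][:,:2].astype(np.float32)))
d=np.hypot(P[...,0]-.58,P[...,1]-.152)<.022
g=s["img"].mean(-1); mm=d&(g<60)&(z>.145); print("dark",mm.sum(),P[mm].mean(0).round(4))
q=P[mm][:,:2].astype(np.float32); print(cv2.minAreaRect(q))
E
```

```text
0.008
cs units [ 0.39  -0.414  1.991] ee [0.5477 0.1196 0.2805] F [ 0.65  0.39 -0.38] t 2.15
((0.5648483037948608, 0.21886324882507324), (0.13665705919265747, 0.2131451815366745), 10.895045280456543)
dark 1466 [0.578  0.1482 0.1556]
((0.5776662826538086, 0.14828649163246155), (0.02954518236219883, 0.019542120397090912), 11.08333683013916)
```

View pics/w1.png

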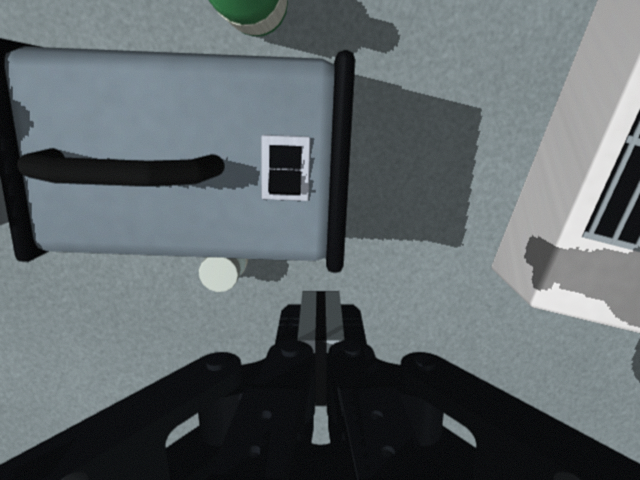

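The wrist view shows the compressor rocker centred at about (285,169) with its white bezel. The jar is at (219,273), and the closed fingertips are at (320,295) with nothing in between. The rocker centre comes out at about (0.579, 0.150).

>>> arm_command([
  [0.35,-0.39,0,0,0,0,0],
  [0,0,0.9,0,0,0,0],
  [0,0,0.8,0,0,0,0],
  [0,0,0,0,0,0,0],
])

```text
time_s: 2.65
ee_pos: [0.5613, 0.1451, 0.1768]
tcp_rot: [-0.0, 0.994, 0.111, -0.004]
ft_force: [0.3, -0.7, 0.7]
finger_gap: 0.0002
gripper_force: 0.0
```

Run:
```python
from h import *
off([.5633,.147,.153],"cs")
s=snap("wrist"); P=pts(s); np.savez("w2.npz",P=P); cv2.imwrite("pics/w2.png",s["img"][...,::-1])
```

```text
cs units [ 0.042 -0.022  0.264] ee [0.5613 0.1451 0.1768] F [ 0.35 -0.7   0.71] t 2.65
```

View pics/w2.png

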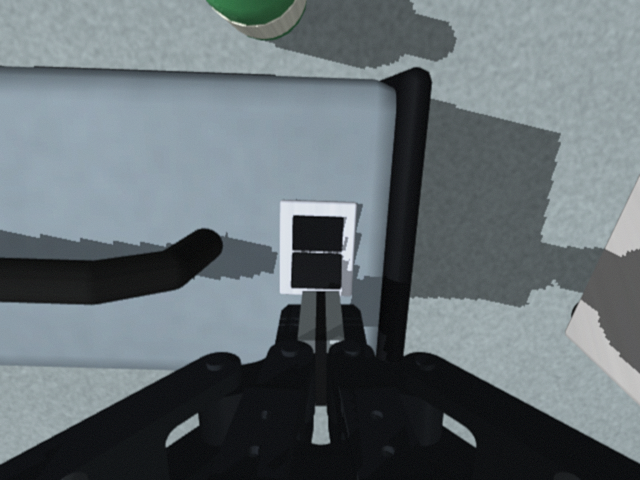

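The tip at (320,293) lines up with the rocker's near edge at (317,290). I'll check the geometry numerically.

Run:
```python
from h import *
P=np.load("w2.npz")["P"]
for u in (308,332):
  for v in (240,270,285,290,294,298,304,312,325,338): print(u,v,P[v,u].round(4))
for u,v in((300,225),(335,225),(300,283),(340,283),(415,90),(415,160)): print(u,v,P[v,u].round(4))
```

```text
308 240 [0.5825 0.153  0.1543]
308 270 [0.5715 0.1505 0.1577]
308 285 [0.5662 0.1493 0.1597]
308 290 [0.5608 0.1484 0.1525]
308 294 [0.5706 0.1498 0.1773]
308 298 [0.5705 0.1497 0.1802]
308 304 [0.57   0.1494 0.1836]
308 312 [0.5709 0.1494 0.1909]
308 325 [0.5703 0.1491 0.1981]
308 338 [0.5704 0.1489 0.2055]
332 240 [0.5843 0.1438 0.1536]
332 270 [0.5733 0.1413 0.1569]
332 285 [0.5678 0.1401 0.1588]
332 290 [0.5628 0.1387 0.1522]
332 294 [0.5719 0.1414 0.176 ]
332 298 [0.5724 0.1417 0.1804]
332 304 [0.5726 0.1418 0.1853]
332 312 [0.5724 0.1419 0.1905]
332 325 [0.5721 0.1421 0.1983]
332 338 [0.5724 0.1424 0.2064]
300 225 [0.5876 0.1573 0.1537]
335 225 [0.5909 0.1441 0.1547]
300 283 [0.5661 0.1525 0.1593]
340 283 [0.5694 0.1372 0.1589]
415 90 [0.6453 0.1277 0.153 ]
415 160 [0.6215 0.1206 0.1525]
```

>>> arm_command([
  [0.05,0,0,0,0,0,0],
  [0,0,0.1,0,0,0,0],
  [0,0,0.05,0,0,0,0],
  [0,0,0.04,0,0,0,0],
])

```text
time_s: 3.2
ee_pos: [0.5659, 0.1469, 0.1679]
tcp_rot: [0.0, 0.994, 0.111, 0.0]
ft_force: [0.5, -0.8, -0.5]
finger_gap: 0.0004
gripper_force: 0.0
```

>>> arm_command([
  [0,0,0.03,0,0,0,0],
  [0,0,0.03,0,0,0,0],
  [0,0,0,0,0,0,0],
])

```text
time_s: 3.58
ee_pos: [0.566, 0.1469, 0.1641]
tcp_rot: [-0.0, 0.994, 0.111, -0.0]
ft_force: [0.2, -0.7, 0.4]
finger_gap: 0.0001
gripper_force: 0.0
```

>>> arm_command([
  [0,0,0.03,0,0,0,0],
  [0,0,0,0,0,0,0],
])

```text
time_s: 3.82
ee_pos: [0.5659, 0.1469, 0.1623]
tcp_rot: [-0.0, 0.994, 0.111, -0.0]
ft_force: [-0.8, -0.1, 0.3]
finger_gap: 0.0
gripper_force: 0.0
```

>>> arm_command([
  [0,0,0.03,0,0,0,0],
  [0,0,0,0,0,0,0],
])

```text
time_s: 4.08
ee_pos: [0.5661, 0.1469, 0.1611]
tcp_rot: [0.0, 0.994, 0.111, 0.0]
ft_force: [-0.6, -0.4, 3.7]
finger_gap: 0.0001
gripper_force: 1.8
```

Run:
```python
from h import *
s=snap("wrist"); P=pts(s); cv2.imwrite("pics/w3.png",s["img"][...,::-1][150:350,200:460])
for v in range(205,300,6): print(v,P[v,300].round(4),P[v,335].round(4))
```

```text
205 [0.603  0.1608 0.1496] [0.6053 0.1484 0.1472]
211 [0.6007 0.1603 0.1489] [0.6034 0.148  0.1483]
217 [0.599  0.1599 0.1506] [0.6017 0.1477 0.1503]
223 [0.5965 0.1594 0.1495] [0.5994 0.1471 0.1498]
229 [0.595  0.159  0.1519] [0.5979 0.1469 0.1522]
235 [0.5929 0.1585 0.1522] [0.5953 0.1462 0.1507]
241 [0.5919 0.1581 0.1559] [0.5944 0.1461 0.1551]
247 [0.5907 0.1577 0.1587] [0.5932 0.146  0.1583]
253 [0.5888 0.1573 0.1594] [0.5915 0.1456 0.1593]
259 [0.5863 0.1568 0.1584] [0.589  0.145  0.1584]
265 [0.5838 0.1563 0.1575] [0.5865 0.1443 0.1575]
271 [0.5809 0.1558 0.1559] [0.5838 0.1437 0.1562]
277 [0.5782 0.1553 0.1549] [0.5812 0.143  0.1552]
283 [0.5756 0.1548 0.1541] [0.5787 0.1424 0.1547]
289 [0.5736 0.1543 0.1548] [0.5762 0.1418 0.1542]
295 [0.5713 0.1538 0.1548] [0.5771 0.1422 0.1615]
```

The rocker snapped over: its +x end now stands at 0.159 and the -x half lies flat. Next, up and over to the trigger.

>>> arm_command([
  [0,0,-0.85,0,0,0,0],
  [0,0,-0.85,0,0,0,0],
  [-0.1,-0.92,0,0,0,0,0],
  [-0.1,-0.92,0,0,0,0,0],
  [-0.1,-0.92,0,0,0,0,0],
  [-0.08,-0.91,0,0,0,0,0],
  [0,0,0,0,0,0,0],
])

```text
time_s: 5.0
ee_pos: [0.4934, 0.3596, 0.2622]
tcp_rot: [-0.0, 0.994, 0.114, -0.0]
ft_force: [-0.2, -0.1, -0.2]
finger_gap: -0.0001
gripper_force: 0.0
```

Run:
```python
from h import *
s=snap("wrist"); P=pts(s); cv2.imwrite("pics/w4.png",s["img"][...,::-1]); np.savez("w4.npz",P=P,img=s["img"])
off([.534,.3655,.198],"trig")
p=np.array([.537,.366,.198,1]); c=s["view"]@p; K=s["K"]; print("pred px",K[0][0]*c[0]/-c[2]+K[0][2],K[1][1]*-c[1]/-c[2]+K[1][2])
```

```text
trig units [0.674 0.023 0.937] ee [0.4943 0.3578 0.2622] F [-0.71 -0.68  0.52] t 5.05
pred px 324.1424545319655 169.96853419170185
```

View pics/w4.png

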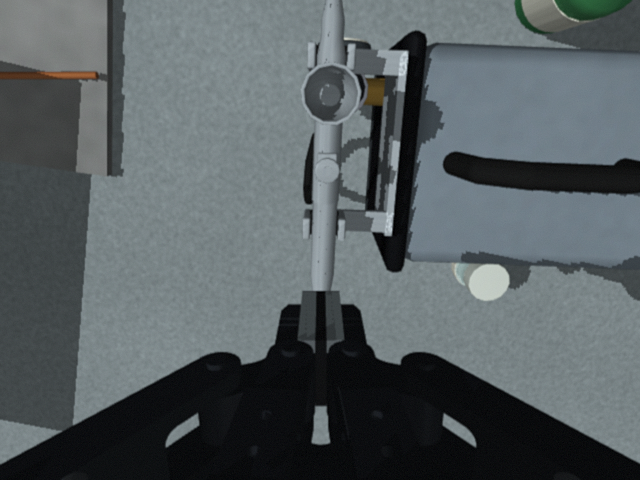

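The wrist view shows the trigger button at (327,170), against a predicted (324,170). The cup is at (331,95) and the tip is at u=320.

>>> arm_command([
  [0.67,0.03,0,0,0,0,0],
  [0,0,0,0,0,0,0],
  [0,0,0.6,0,0,0,0],
  [0,0,0.2,0,0,0,0],
  [0,0,0,0,0,0,0],
])

```text
time_s: 5.68
ee_pos: [0.5345, 0.3632, 0.2146]
tcp_rot: [0.0, 0.994, 0.111, -0.001]
ft_force: [-0.3, 0.8, 0.6]
finger_gap: -0.0004
gripper_force: 0.0
```

Run:
```python
from h import *
off([.535,.365,.198],"trig")
s=snap("wrist"); cv2.imwrite("pics/w5.png",s["img"][...,::-1][150:400,200:460])
```

```text
trig units [ 0.014 -0.028  0.143] ee [0.5345 0.3632 0.2146] F [-0.33  0.75  0.65] t 5.675
```

View pics/w5.png

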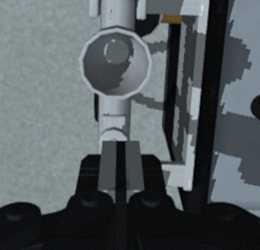

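>>> arm_command([
  [0.03,-0.02,0,0,0,0,0],
  [0,0,0.1,0,0,0,0],
  [0,0,0.05,0,0,0,0],
  [0,0,0.04,0,0,0,0],
  [0,0,0,0,0,0,0],
])

```text
time_s: 6.35
ee_pos: [0.5361, 0.3654, 0.2035]
tcp_rot: [-0.0, 0.994, 0.111, 0.0]
ft_force: [-1.3, -0.4, 2.6]
finger_gap: 0.0
gripper_force: 1.3
```

>>> arm_command([
  [0,0,0.04,0,0,0,0],
  [0,0,0,0,0,0,0],
])

```text
time_s: 6.6
ee_pos: [0.5361, 0.3653, 0.2012]
tcp_rot: [-0.0, 0.994, 0.111, 0.0]
ft_force: [-2.0, 0.0, 4.2]
finger_gap: 0.0001
gripper_force: 2.0
```

Force is 4.2 N, so the trigger is nearly fully down. A touch more, then hold for just over 2 s.

>>> arm_command([
  [0,0,0.02,0,0,0,0],
  [0,0,0,0,0,0,0],
  [0,0,0,0,0,0,0],
  [0,0,0,0,0,0,0],
  [0,0,0,0,0,0,0],
  [0,0,0,0,0,0,0],
  [0,0,0,0,0,0,0],
  [0,0,0,0,0,0,0],
])

```text
time_s: 7.6
ee_pos: [0.5361, 0.3654, 0.2009]
tcp_rot: [-0.0, 0.994, 0.111, 0.001]
ft_force: [-3.2, -0.7, 10.0]
finger_gap: 0.0004
gripper_force: 4.7
```

>>> arm_command([
  [0,0,0,0,0,0,0],
  [0,0,0,0,0,0,0],
  [0,0,0,0,0,0,0],
  [0,0,0,0,0,0,0],
  [0,0,0,0,0,0,0],
  [0,0,0,0,0,0,0],
  [0,0,0,0,0,0,0],
  [0,0,0,0,0,0,0],
])

```text
time_s: 8.6
ee_pos: [0.5361, 0.3654, 0.2009]
tcp_rot: [-0.0, 0.994, 0.111, 0.001]
ft_force: [-3.8, -1.4, 9.8]
finger_gap: -0.0001
gripper_force: 4.7
```

The trigger bottomed out at 10 N and was held over 2 s. Now lift and go to the extractor.

>>> arm_command([
  [0,0,-0.6,0,0,0,0],
  [0,0,-0.8,0,0,0,0],
  [-0.3,0.92,0,0,0,0,0],
  [-0.3,0.92,0,0,0,0,0],
  [-0.3,0.92,0,0,0,0,0],
  [-0.3,0.92,0,0,0,0,0],
  [-0.3,0.92,0,0,0,0,0],
  [-0.3,0.92,0,0,0,0,0],
])

```text
time_s: 9.6
ee_pos: [0.5036, 0.0166, 0.2834]
tcp_rot: [0.0, 0.994, 0.111, -0.0]
ft_force: [0.4, -0.7, -0.4]
finger_gap: -0.0
gripper_force: 0.0
```

>>> arm_command([
  [-0.3,0.92,0,0,0,0,0],
  [-0.3,0.92,0,0,0,0,0],
  [-0.3,0.92,0,0,0,0,0],
  [-0.3,0.92,0,0,0,0,0],
  [-0.3,0.92,0,0,0,0,0],
  [-0.2,0.92,0,0,0,1,0],
  [0,0,0,0,0,1,0],
  [0,0,0,0,0,0.36,0],
])

```text
time_s: 10.6
ee_pos: [0.4775, -0.328, 0.2828]
tcp_rot: [-0.0, 1.0, -0.014, -0.0]
ft_force: [0.4, 0.3, -0.2]
finger_gap: -0.0001
gripper_force: 0.0
```

Run:
```python
from h import *
s=snap("wrist"); P=pts(s); cv2.imwrite("pics/w6.png",s["img"][...,::-1]); np.savez("w6.npz",P=P,img=s["img"])
d=np.hypot(P[...,0]-.5275,P[...,1]+.326)<.022
mm=d&(s["img"].mean(-1)<60)&(P[...,2]>.095); print("dark",mm.sum(),P[mm].mean(0).round(4),cv2.minAreaRect(P[mm][:,:2].astype(np.float32)))
off([.5135,-.3257,.103],"es"); print(robot.get_state()["tcp_rot"])
```

```text
dark 1122 [ 0.5257 -0.3295  0.1056] ((0.5253180861473083, -0.32958975434303284), (0.018966367468237877, 0.030194567516446114), 88.27407836914062)
es units [ 0.6   -0.048  2.866] ee [ 0.4775 -0.3277  0.283 ] F [0.84 0.22 0.28] t 10.65
[-2.99473783e-04  9.99901976e-01 -1.39945778e-02 -3.18471752e-04]
```

View pics/w6.png

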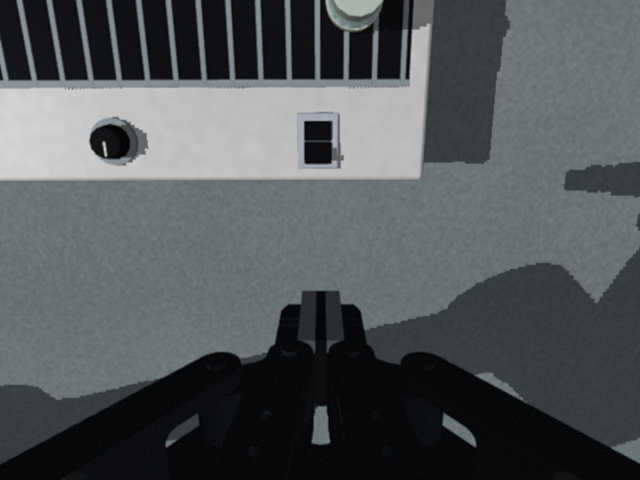

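The wrist view shows the extractor rocker at (318,142), in line with the tip at u=321. The jar at (355,10) is well beyond it.

>>> arm_command([
  [0.58,0,0,0,0,0,0],
  [0,0,0.9,0,0,0,0],
  [0,0,0.9,0,0,0,0],
  [0,0,0.7,0,0,0,0],
  [0,0,0,0,0,0,0],
  [0,0,0,0,0,0,0],
])

```text
time_s: 11.4
ee_pos: [0.5132, -0.3286, 0.1356]
tcp_rot: [0.001, 1.0, -0.012, 0.001]
ft_force: [-0.5, 0.2, 0.4]
finger_gap: -0.0002
gripper_force: 0.0
```

Run:
```python
from h import *
s=snap("wrist"); P=pts(s); cv2.imwrite("pics/w7.png",s["img"][...,::-1][150:400,200:460])
for v in range(225,310,6): print(v,P[v,308].round(4),P[v,332].round(4))
off([.5125,-.3285,.103],"es")
```

```text
225 [ 0.5401 -0.3263  0.1045] [ 0.5395 -0.3361  0.1034]
231 [ 0.5373 -0.3262  0.1039] [ 0.5371 -0.3361  0.1038]
237 [ 0.5344 -0.3261  0.1027] [ 0.5344 -0.3361  0.1037]
243 [ 0.5321 -0.326   0.1037] [ 0.532  -0.336   0.1043]
249 [ 0.5296 -0.326   0.1042] [ 0.5294 -0.336   0.1044]
255 [ 0.5266 -0.3258  0.1031] [ 0.5269 -0.3359  0.1046]
261 [ 0.5243 -0.3258  0.1042] [ 0.5241 -0.3359  0.1044]
267 [ 0.5218 -0.3257  0.1048] [ 0.5218 -0.3358  0.1055]
273 [ 0.5199 -0.3257  0.1068] [ 0.5198 -0.3357  0.107 ]
279 [ 0.5175 -0.3257  0.1075] [ 0.5175 -0.3357  0.1079]
285 [ 0.5152 -0.3256  0.1084] [ 0.5153 -0.3356  0.1092]
291 [ 0.5235 -0.3265  0.1327] [ 0.523  -0.3351  0.1322]
297 [ 0.5234 -0.3266  0.1375] [ 0.5232 -0.3349  0.1377]
303 [ 0.5236 -0.3268  0.1426] [ 0.5236 -0.3348  0.143 ]
309 [ 0.5236 -0.3269  0.1469] [ 0.5234 -0.3347  0.1469]
es units [-0.014 -0.004  0.416] ee [ 0.5133 -0.3287  0.136 ] F [-0.41 -0.47 -0.88] t 11.45
```

View pics/w7.png

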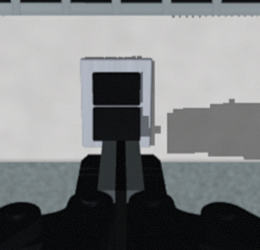

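The rocker is at crop (117,107), straight ahead of the tip. The tip front is almost over the pivot, so I'll back off 4 mm and press.

>>> arm_command([
  [-0.07,0,0,0,0,0,0],
  [0,0,0.2,0,0,0,0],
  [0,0,0.1,0,0,0,0],
  [0,0,0.04,0,0,0,0],
  [0,0,0.03,0,0,0,0],
  [0,0,0,0,0,0,0],
])

```text
time_s: 12.2
ee_pos: [0.5084, -0.3279, 0.1114]
tcp_rot: [-0.0, 1.0, -0.012, 0.0]
ft_force: [-0.3, 0.1, 0.6]
finger_gap: 0.0
gripper_force: 0.0
```

>>> arm_command([
  [0,0,0.03,0,0,0,0],
  [0,0,0.01,0,0,0,0],
  [0,0,0,0,0,0,0],
])

```text
time_s: 12.58
ee_pos: [0.5085, -0.328, 0.1109]
tcp_rot: [0.001, 1.0, -0.012, 0.001]
ft_force: [-3.8, 3.2, 10.9]
finger_gap: -0.0002
gripper_force: 5.8
```

Run:
```python
from h import *
s=snap("wrist"); P=pts(s)
for v in range(205,300,6): print(v,P[v,308].round(4))
```

```text
205 [ 0.548  -0.3266  0.0984]
211 [ 0.5463 -0.3266  0.1006]
217 [ 0.5444 -0.3266  0.1019]
223 [ 0.5426 -0.3266  0.1033]
229 [ 0.541  -0.3266  0.1053]
235 [ 0.5399 -0.3267  0.1087]
241 [ 0.538  -0.3266  0.1095]
247 [ 0.5353 -0.3265  0.1078]
253 [ 0.5328 -0.3264  0.1072]
259 [ 0.5305 -0.3263  0.1067]
265 [ 0.5274 -0.3261  0.1047]
271 [ 0.5252 -0.3261  0.1048]
277 [ 0.5226 -0.326   0.1043]
283 [ 0.5201 -0.3259  0.1038]
289 [ 0.518  -0.3258  0.1043]
295 [ 0.5187 -0.326   0.1112]
```

Snapped over: the +x end is up at 0.1095. Retract and check all.

>>> arm_command([
  [0,0,-0.4,0,0,0,0],
  [0,0,-0.9,0,0,0,0],
  [0,0,-0.9,0,0,0,0],
  [-0.7,0,0,0,0,0,0],
  [0,0,0,0,0,0,0],
  [0,0,0,0,0,0,0],
])

```text
time_s: 13.38
ee_pos: [0.4665, -0.3269, 0.2411]
tcp_rot: [0.0, 1.0, -0.012, 0.0]
ft_force: [1.0, 0.5, -0.3]
finger_gap: 0.0003
gripper_force: 0.0
```

Run:
```python
from h import *
A=np.load("scene.npz"); s=snap("scene"); P=pts(s)
m=(np.hypot(P[...,0]-.58,P[...,1]-.15)<.28)&(abs(P[...,2]-.148)<.004)
n,l,st,_=cv2.connectedComponentsWithStats(m.astype(np.uint8)); i=1+st[1:,4].argmax()
print(cv2.minAreaRect(P[l==i][:,:2].astype(np.float32)))
print(robot.get_state()["ft_force"])
im=s["img"][...,::-1]
cv2.imwrite("pics/end.png",np.vstack([np.hstack([cv2.resize(i[y-30:y+30,x-30:x+30],(300,300),interpolation=cv2.INTER_CUBIC) for x,y in((404,238),(165,262))]) for i in(A["img"][...,::-1],im)]))
```

```text
((0.5671629905700684, 0.22083505988121033), (0.1388222873210907, 0.22703158855438232), 10.583949089050293)
[ 0.16259188 -0.43056658 -0.19249368]
```

View pics/end.png

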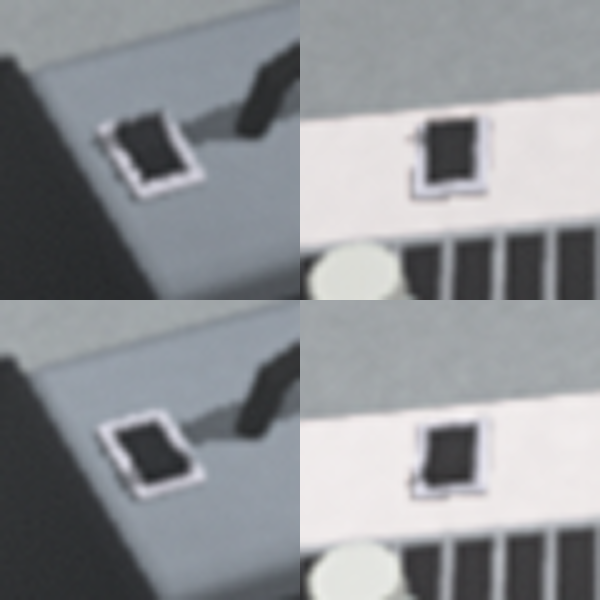

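Both rockers have flipped: the raised ends have moved, at crop (155,450) and (450,455). The compressor moved less than 1 mm and the jar beside the strip is unmoved.

```bash
python3 -c "
from bench import robot
print(robot.sign_off())"
```

```text
the job is handed in; nothing more can be done
None
```

The airbrush corner is shut down in order and handed in: compressor off, trigger held fully down for a little over 2 s and released, then extractor fan off. The compressor moved less than 1 mm and the arm stayed clear of the jars, bottle and model; the sign-off call returned no verdict.

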